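# Close the bench gauge on the turned spindle

### The job

Of the turned aluminium pieces on the bench, stand the stepped one, with a thin stem on a wide round foot, foot down on the base plate of the bench gauge, between its sliding jaw and its sprung anvil and centred on their faces. Then slide the jaw shut on the foot until the sprung anvil is pushed in by about half its travel, roughly 12 mm; do not ram the anvil to the end of its travel. Let go and leave the spindle upright, held between the two faces.

Things in the scene. Friction and masses are not known exactly. Their poses are not given: they have to be found in the camera images.
- spindle_center (a point): Loose turned aluminium spindle, 250 g, 80 mm high: a round foot 50 mm across and 28 mm high, on it a coaxial stem 28 mm across and 52 mm high; stands foot down. Point: on its axis, 40 mm above its underside; z up. Not wanted and standing nearby, places swapped: a plain pin (28 mm across, 80 mm high, no foot) and a plain disc (50 mm across, 28 mm high, no stem).
- gauge: Steel bench gauge, fixed. Origin: on the bench, mid-gap; y runs from anvil to sliding jaw, z up. Base plate x -40 to 65, y -170 to 170, its top 32 mm above the bench (stands on feet). Anvil face at y = -55 mm at rest, before a post 74 mm high (y -136 to -102). Both faces: x -25 to 25, 35 to 61 mm above the bench. Slide bar at x = 50, jaw carriage on it 64 mm high.
- gauge_jaw (a joint): Travel of the sliding jaw from fully open toward the anvil, m, 0 to 0.095. Its face is at y = 55 mm minus this in the gauge's frame, so the gap to the resting anvil is 110 mm minus this (starts at 90 to 110). With the 50 mm foot between the faces the anvil starts to move at 0.060 and is half-way in at about 0.072. Slides stiffly (6 N) and stays where it is left.
- gauge_anvil (a joint): How far the sprung anvil is pushed in, toward the gauge's -y, m: 0 at rest, 0.025 at the end of its travel. Its rod passes through the post and its tail comes out behind. Spring 1 N at first, 6 N at the end; it returns by itself.
- gauge_grip (a point): Finger grip of the sliding jaw: an upright dark steel block on the carriage, 14 mm thick along the gauge's y, 30 mm wide along x, from 64 to 112 mm above the bench. Point: inside it, 90 mm above the bench, at x = 50 mm in the gauge's frame and 45 mm behind (+y of) the jaw's face. Moves with the jaw; axes as the gauge's.

How it is judged:
By the outcome, as a careful person would: the job done as asked, in the order asked, and still so for the second after the job is handed in, with the robot touching nothing.
It also fails if it takes over 45 s, if anything falls off the work surface, if the arm or the gripper's body presses on something with over 40 N, if the wrist force passes 120 N, or if a joint passes its speed limit or range.

### The arm

A 7-joint arm with a two-finger parallel gripper is mounted at the origin on a cart in front of the work surface, level with it; the furniture and walls round the work are solid. World frame = base frame: x ahead of the robot, y to its left, z up, the work surface at z = 0. Lengths are in m, angles in rad, forces in N, time in s.
With the tool pointing down it reaches from about 0.425 to 0.825 m from the base axis. Payload 3.6 kg.
Tool frame: the origin (TCP) lies at the very end of the fingers, on their centre line; the grasp point (between the pads) lies robot.grip_point_offset behind it (robot.grip_point_offset is the distance from the TCP to the grasp point, in m); z points along the fingers, y is the line along which they close (so a half turn about z gives the same grasp; the last joint's range is limited). The gripper opens to 93 mm and grips with 3 to 60 N. Pads are 15 mm wide; open, the fingers measure 128 mm over their backs; the gripper's body (75 mm by 188 mm) begins 65 mm behind the grasp point.
Start: joints at [-1.224, 0.615, -0.013, 1.423, 0.008, 1.103, -0.04], TCP at [0.237, 0.605, 0.188] pointing down, gripper open.
Joint ranges: [-3.12, 3.12], [-0.3, 2.06], [-1.34, 1.32], [0.26, 2.42], [-1.36, 4.5], [0.01, 1.98], [-2.84, 2.84]. Speed limits (rad/s): [2.79, 2.79, 3.14, 3.14, 3.14, 3.14, 3.14].

### API

Orientations are given as a 3x3 rotation matrix whose columns are the frame's x, y, z axes.
In Python, from workcell import monitor, eyes, job, silhouettes, robot gives the robot as it stands.
- The arm moves only by the shell command python3 -m creep 'ROWS'. ROWS is JSON, a list of rows, each an object with "translation": the shift along the tool's x, y, z in m, a list of three; "delta_rot": the turn, a rotation vector about the tool's x, y, z in degrees, a list of three; "hand": the finger opening in m, from 0 to 0.093. A call has 1 to 12 rows; each row is the pose to reach, as a shift and turn from the pose commanded when the call began, along the tool's axes at that moment; what a row does not reach only later rows make up. A row lasts 1/10 s, in which the tool goes at most 50 mm and 8.59 degrees, less where a joint would pass 70% of its speed; a pose out of reach is approached as far as the arm can. A call with a gripper value outside its range is refused whole. The fingers move at their own pace and stop on an object; the grip force is fixed at half the most. Time passes only in rows, so rows that repeat a pose let the fingers close. It gives the time, the measured TCP pose, the force, the opening and the grip force at its end, in the units of the state.
- monitor.get_state(): the state, without advancing time (a new reading comes with each control period).
- eyes.snapshot(name): name is "scene" or "side" or "wrist"; returns a dict with "color" (384x512x3 uint8, blue, green, red), "mtx" (3x3 intrinsics, pixels), "R" (3x3) and "t" (3): a world point X has camera coordinates R X + t. Camera axes: x right, y down, z forward; pixel columns grow to the right and rows downward; lengths in m; the calibration is good to about 2 mm. A picture is of the moment at which its call begins. There is no depth.
- job.finish_job(): hands the job in; it is judged then, once.
Trained networks look in the newest picture that a camera, given by its name, has taken for a name from the list of things; names that differ only in an ending like _2 or _b are one class to them, and where a whole thing is asked for, a point or a joint stands for the part that bears it (a point fixed in the world has none). Each returns a list of dicts, best first, with "conf" (0 to 1); they miss things now and then, are a little off and sometimes report something else, mostly with a low value. They report only what shows in the picture. A call takes as long as a camera call.
- silhouettes(camera, name): "pixels" (384x512 bool, what is visible of it) and "uv" ([column, row] in pixels, amid what is visible of it).
The state is a dict: "time_s": time; "joints": joint angles; "dq": joint speeds; "tau": joint torques, N m; "tool_pos": TCP position; "orientation": TCP orientation; "wrist_force": force on the tool from outside, world axes, zero at the start; "moment": the same for the moment, N m; "gripper_width": finger opening in m; "grasp_force": force on a finger pad.
Only numpy, scipy, OpenCV 4.12 (cv2) and the standard library are available. Lean on these libraries where they do the work, as an engineer would, in place of code of your own. Each camera call takes 0.05 s, during which the arm holds its last target. There are 200 camera calls.

## Working session

There is one attempt and no reset: what is moved stays moved. The work goes in short steps, Python scripts to look and compute and a shell command to move; the robot and the scene stay as the last step left them, time stands still between calls to the robot, and variables do not carry over. Pictures are saved under pics/ and viewed, at most 14 in all, crops included, and the job is handed in when it is done.

```bash
mkdir -p pics; python3 - <<'E'
from workcell import monitor, eyes, silhouettes, robot
import cv2, numpy as np
s=monitor.get_state(); print(s['time_s'],s['tool_pos'],np.round(s['orientation'],3),s['gripper_width'],robot.grip_point_offset)
for c in ['scene','side','wrist']:
    p=eyes.snapshot(c); cv2.imwrite(f'pics/{c}0.png',p['color']); print(c,np.round(p['mtx'],1).tolist(),np.round(p['R'],3).tolist(),np.round(p['t'],3).tolist())
    for n in ['spindle_center','gauge','gauge_jaw','gauge_anvil','gauge_grip']:
        for d in silhouettes(c,n): print(n,round(d['conf'],2),np.round(d['uv']),d['pixels'].sum())
a=np.hstack([cv2.imread('pics/scene0.png'),cv2.imread('pics/side0.png')])
cv2.imwrite('pics/a.png',cv2.resize(a,(800,300)))
E
```

```text
0.0 [0.2364267  0.60455551 0.18708794] [[-0.931  0.364 -0.001]
 [ 0.364  0.931 -0.002]
 [-0.    -0.003 -1.   ]] 0.09314983694129217 0.0188
scene [[465.3, 0.0, 252.1], [0.0, 465.3, 202.1], [0.0, 0.0, 1.0]] [[0.534, -0.845, 0.019], [-0.494, -0.33, -0.804], [0.686, 0.42, -0.594]] [-0.29, 0.322, 0.935]
spindle_center 0.6 [293. 267.] 578
spindle_center 0.36 [181. 178.] 631
gauge 0.75 [201. 202.] 3415
gauge_jaw 0.79 [181. 180.] 602
gauge_anvil 0.6 [214. 206.] 182
gauge_grip 0.85 [179. 178.] 644
side [[478.2, 0.0, 255.5], [0.0, 478.2, 191.0], [0.0, 0.0, 1.0]] [[0.967, -0.255, 0.001], [-0.118, -0.45, -0.885], [0.226, 0.856, -0.465]] [-0.506, 0.112, 1.231]
spindle_center 0.6 [231. 239.] 463
gauge 0.66 [238. 183.] 2141
gauge_jaw 0.67 [240. 156.] 502
gauge_anvil 0.58 [232. 174.] 48
gauge_grip 0.75 [240. 160.] 500
wrist [[282.8, 0.0, 257.2], [0.0, 282.8, 189.4], [0.0, 0.0, 1.0]] [[0.363, 0.932, 0.0], [0.889, -0.347, 0.299], [0.278, -0.108, -0.954]] [-0.651, -0.037, 0.392]
gauge 0.7 [151. 370.] 938
```

View pics/scene0.png

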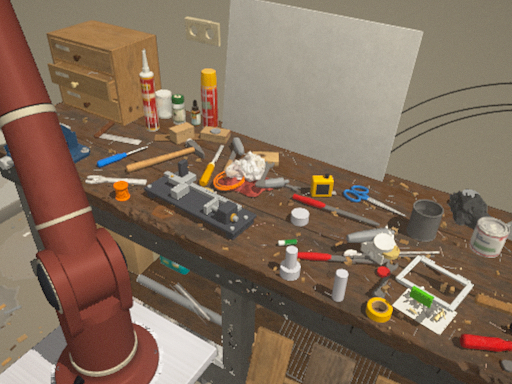

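View pics/side0.png

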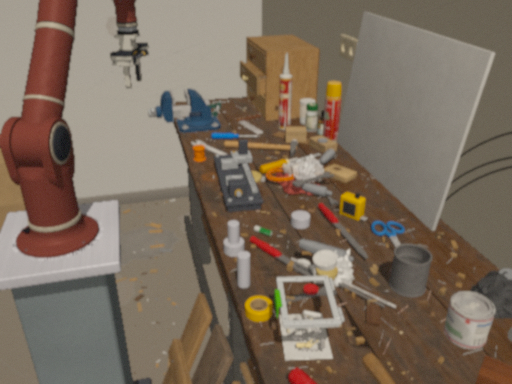

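The spindle stands at about (290,265) in scene and (233,240) in side. The gauge lies around (200,203), with its jaw and grip at the left (181,178). I'll enlarge it to pick the corners.

```bash
python3 - <<'E'
import cv2, numpy as np
a=cv2.imread('pics/scene0.png'); b=cv2.imread('pics/side0.png')
A=cv2.resize(a[155:245,135:265],None,fx=6,fy=6,interpolation=cv2.INTER_CUBIC)
cv2.imwrite('pics/c1.png',A)
B=cv2.resize(b[135:215,200:280],(480,480),interpolation=cv2.INTER_CUBIC)
C=cv2.resize(a[240:290,270:320],(300,300),interpolation=cv2.INTER_CUBIC);D=cv2.resize(b[215:265,210:260],(300,300),interpolation=cv2.INTER_CUBIC)
cv2.imwrite('pics/c2.png',np.hstack([B,np.vstack([C,D])[:480] if 0 else cv2.resize(np.vstack([C,D]),(240,480))]))
E
```

```text
(no output)
```

View pics/c1.png

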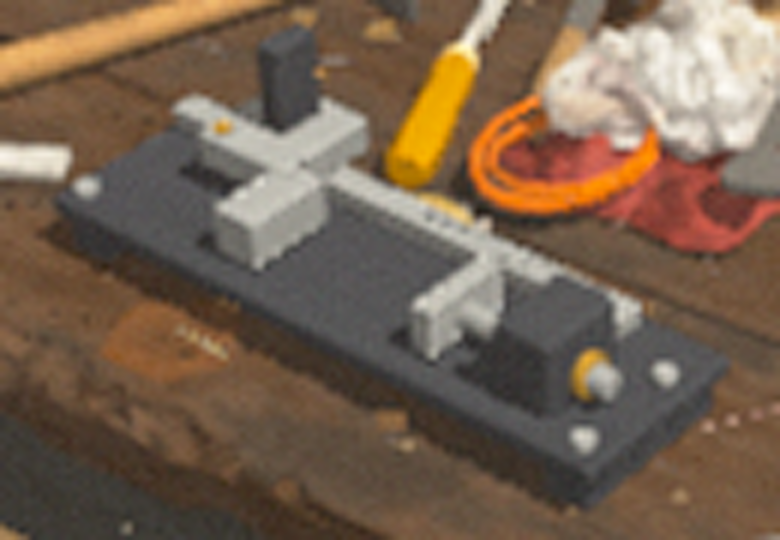

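Scene crop: the plate's top corners are at crop (57,200), (590,472) and (728,362), and the grip top spans (260,45)-(315,28). I'll fit the gauge pose from these, and the spindle from its silhouette extents.

```bash
cat >h.py <<'E'
from workcell import monitor, eyes, silhouettes, robot
import cv2, numpy as np
from scipy.optimize import least_squares
def proj(p,X):
    c=np.asarray(X)@np.array(p['R']).T+np.array(p['t']); q=c@np.array(p['mtx']).T
    return q[:,:2]/q[:,2:]
def g2w(g,X):
    c,s=np.cos(g[2]),np.sin(g[2]); X=np.asarray(X,float)
    return np.c_[g[0]+c*X[:,0]-s*X[:,1], g[1]+s*X[:,0]+c*X[:,1], X[:,2]]
th=np.linspace(0,2*np.pi,48)
def ring(r,z): return np.c_[r*np.cos(th),r*np.sin(th),0*th+z]
SP=np.vstack([ring(.025,0),ring(.025,.028),ring(.014,.028),ring(.014,.08)])
def ext(u): return np.r_[u.min(0),u.max(0)]
def fit_sp(cams,z0=0,x0=(.5,.2)):
    d=[]
    for c in cams:
        p=eyes.snapshot(c); l=silhouettes(c,'spindle_center')
        if l:
            v,u=np.nonzero(l[0]['pixels']); d.append((p,np.array([u.min()-.5,v.min()-.5,u.max()+.5,v.max()+.5]))); print(c,l[0]['conf'],d[-1][1])
    f=lambda x:np.concatenate([ext(proj(p,SP+[x[0],x[1],z0]))-e for p,e in d])
    r=least_squares(f,x0,loss='soft_l1'); print('sp',r.x.round(4),f(r.x).round(1)); return r.x
E
python3 - <<'E'
from h import *
p=eyes.snapshot('scene')
uv=np.array([[57,200],[590,472],[728,362]]); uv=(uv+.5)/6-.5+[135,155]
X=np.array([[-40,170,32],[-40,-170,32],[65,-170,32]])/1e3
best=min((least_squares(lambda g:(proj(p,g2w(g,X))-uv).ravel(),[.45,.4,a]) for a in np.arange(-3,3,.5)),key=lambda r:r.cost)
print('gauge',best.x.round(4),np.degrees(best.x[2]),best.fun.round(2))
g=best.x
for j in (0,.01,.02):
  t=g2w(g,[[.035,.055-j+.045-.007,.112],[.065,.055-j+.045-.007,.112]]); print(j,((proj(p,t)+.5-[135,155])*6).round())
fit_sp(['scene','side'])
fit_sp(['scene'])
E
```

```text
gauge [ 0.4912  0.1588 -0.0881] -5.0500108682210465 [-0.62 -0.64 -0.28  0.65  0.88 -0.38]
0 [[262.  48.]
 [306.  22.]]
0.01 [[277.  55.]
 [321.  29.]]
0.02 [[292.  61.]
 [336.  36.]]
scene 0.94 [279.5 245.5 300.5 279.5]
side 0.79 [223.5 219.5 243.5 255.5]
sp [ 0.4207 -0.1849] [-0.7 -0.4 -0.5  1.1  0.2  0.2  1.   1.3]
scene 0.66 [279.5 245.5 300.5 280.5]
sp [ 0.4211 -0.1864] [-0.1 -0.3  0.1  0.3]
```

View pics/c2.png

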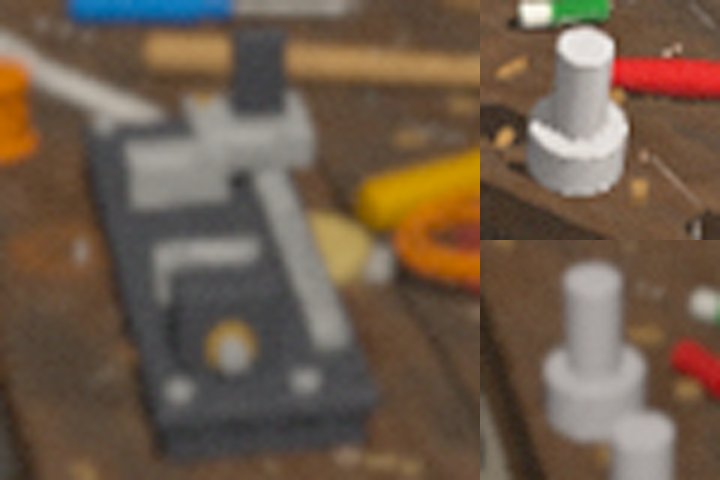

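Side and crop agree: spindle at about (0.421,-0.186), gauge at (0.491,0.159), yaw -5°, jaw close to open. Next I'll work out the moves.

```bash
cat >>h.py <<'E'
def rel(targets):
    s=monitor.get_state(); R=np.array(s['orientation']); p=np.array(s['tool_pos'])
    print('t',round(s['time_s'],2),'pos',p.round(4),'yaw y',np.degrees(np.arctan2(R[1,1],R[0,1])).round(1),'w',round(s['gripper_width'],4),'F',np.round(s['wrist_force'],1),'gf',round(s['grasp_force'],1))
    from scipy.spatial.transform import Rotation as Ro
    for x,y,z,a in targets:
        a=np.radians(a); Y=np.array([np.cos(a),np.sin(a),0]); Z=np.array([0,0,-1.]); T=np.c_[np.cross(Y,Z),Y,Z]
        print((R.T@(np.array([x,y,z])-p)).round(4).tolist(), np.degrees(Ro.from_matrix(R.T@T).as_rotvec()).round(1).tolist())
E
python3 - <<'E'
from h import *
rel([(.48,.25,.2,20),(.421,-.186,.19,-24)])
E
```

```text
t 1.25 pos [0.2367 0.6053 0.1883] yaw y 68.6 w 0.0931 F [-0.7  0.3  0. ] gf 0.0
[-0.356, -0.2423, -0.0118] [-0.0, -0.0, 48.6]
[-0.4598, -0.6699, -0.0017] [-0.0, -0.0, 92.6]
```

```bash
python3 -m creep '[{"translation":[-0.04,-0.027,-0.002],"delta_rot":[0,0,8],"hand":0.093},{"translation":[-0.08,-0.054,-0.004],"delta_rot":[0,0,16],"hand":0.093},{"translation":[-0.12,-0.081,-0.006],"delta_rot":[0,0,24],"hand":0.093},{"translation":[-0.16,-0.108,-0.008],"delta_rot":[0,0,32],"hand":0.093},{"translation":[-0.2,-0.135,-0.01],"delta_rot":[0,0,38],"hand":0.093},{"translation":[-0.24,-0.162,-0.012],"delta_rot":[0,0,43],"hand":0.093},{"translation":[-0.28,-0.19,-0.012],"delta_rot":[0,0,46],"hand":0.093},{"translation":[-0.32,-0.217,-0.012],"delta_rot":[0,0,48.6],"hand":0.093},{"translation":[-0.356,-0.242,-0.012],"delta_rot":[0,0,55],"hand":0.093},{"translation":[-0.365,-0.285,-0.012],"delta_rot":[0,0,60],"hand":0.093},{"translation":[-0.375,-0.33,-0.012],"delta_rot":[0,0,65],"hand":0.093},{"translation":[-0.386,-0.37,-0.012],"delta_rot":[0,0,70],"hand":0.093}]'
python3 - <<'E'
from h import *
rel([(.421,-.186,.19,-24)])
E
```

```text
time_s: 2.45
tool_pos: [0.461, 0.1179, 0.2004]
orientation: [[0.028, 1.0, 0.0], [1.0, -0.028, -0.0], [-0.0, 0.0, -1.0]]
wrist_force: [1.0, 0.1, -0.1]
gripper_width: 0.0929
grasp_force: 0.0
t 2.45 pos [0.461  0.1179 0.2004] yaw y -1.6 w 0.0929 F [ 1.   0.1 -0.1] gf 0.0
[-0.3049, -0.0315, 0.0105] [0.0, 0.0, 22.4]
```

```bash
python3 -m creep '[{"translation":[-0.045,-0.005,0],"delta_rot":[0,0,4],"hand":0.093},{"translation":[-0.09,-0.01,0],"delta_rot":[0,0,8],"hand":0.093},{"translation":[-0.135,-0.014,0],"delta_rot":[0,0,12],"hand":0.093},{"translation":[-0.18,-0.019,0],"delta_rot":[0,0,16],"hand":0.093},{"translation":[-0.225,-0.024,0.005],"delta_rot":[0,0,20],"hand":0.093},{"translation":[-0.27,-0.028,0.01],"delta_rot":[0,0,22.4],"hand":0.093},{"translation":[-0.305,-0.0315,0.01],"delta_rot":[0,0,22.4],"hand":0.093},{"translation":[-0.305,-0.0315,0.01],"delta_rot":[0,0,22.4],"hand":0.093},{"translation":[-0.305,-0.0315,0.01],"delta_rot":[0,0,22.4],"hand":0.093}]'
python3 - <<'E'
from h import *
x=fit_sp(['wrist'],x0=(.42,-.186))
y=fit_sp(['wrist','scene'],x0=(.42,-.186))
p=eyes.snapshot('wrist'); im=p['color'].copy()
for u in proj(p,SP+[.421,-.186,0]): cv2.circle(im,tuple(int(round(k)) for k in u),1,(0,0,255),-1)
cv2.imwrite('pics/w1.png',im)
rel([(x[0],x[1],.19,-24),(x[0],x[1],.046,-24)])
E
```

```text
time_s: 3.35
tool_pos: [0.4226, -0.1845, 0.1903]
orientation: [[0.405, 0.914, 0.0], [0.914, -0.405, 0.0], [0.0, 0.0, -1.0]]
wrist_force: [0.1, 0.5, -0.4]
gripper_width: 0.093
grasp_force: 0.0Traceback (most recent call last):
  File "<stdin>", line 2, in <module>
  File "h.py", line 21, in fit_sp
    r=least_squares(f,x0,loss='soft_l1'); print('sp',r.x.round(4),f(r.x).round(1)); return r.x
    return func(*args, **kwargs)
    vector_fun = VectorFunction(
        fun_wrapped,
    ...<6 lines>...
        workers=workers
    )
    self._update_fun()
    ~~~~~~~~~~~~~~~~^^
    self.f = self.fun_wrapped(xp_copy(self.x))
             ~~~~~~~~~~~~~~~~^^^^^^^^^^^^^^^^^
    return np.atleast_1d(self.fun(x))
                         ~~~~~~~~^^^
    return self.f(x, *self.args, **self.kwargs)
           ~~~~~~^^^^^^^^^^^^^^^^^^^^^^^^^^^^^^
  File "h.py", line 20, in <lambda>
    f=lambda x:np.concatenate([ext(proj(p,SP+[x[0],x[1],z0]))-e for p,e in d])
               ~~~~~~~~~~~~~~^^^^^^^^^^^^^^^^^^^^^^^^^^^^^^^^^^^^^^^^^^^^^^^^^
ValueError: need at least one array to concatenate
```

```bash
python3 - <<'E'
from h import *
p=eyes.snapshot('wrist'); im=p['color'].copy()
for u in proj(p,SP+[.421,-.186,0]): cv2.circle(im,tuple(int(round(k)) for k in u),1,(0,0,255),-1)
cv2.imwrite('pics/w1.png',im)
rel([(.421,-.186,.19,-24),(.421,-.186,.046,-24)])
E
```

```text
t 3.5 pos [ 0.4232 -0.1823  0.1902] yaw y -23.6 w 0.0931 F [-0.5  1.3 -0.3] gf 0.0
[-0.0043, -0.0005, 0.0002] [-0.0, -0.0, 0.4]
[-0.0044, -0.0005, 0.1442] [-0.0, -0.0, 0.4]
```

View pics/w1.png

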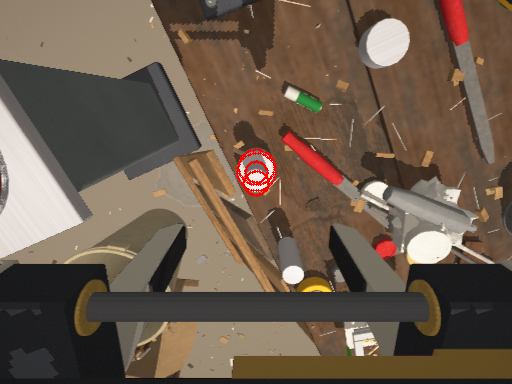

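The projected model lands on the spindle in the wrist picture at (256,172), so the estimate holds. Descending to grasp the stem.

```bash
python3 -m creep '[{"translation":[-0.002,0,0.03],"delta_rot":[0,0,0],"hand":0.093},{"translation":[-0.002,0,0.06],"delta_rot":[0,0,0],"hand":0.093},{"translation":[-0.002,0,0.09],"delta_rot":[0,0,0],"hand":0.093},{"translation":[-0.002,0,0.115],"delta_rot":[0,0,0],"hand":0.08},{"translation":[-0.002,0,0.132],"delta_rot":[0,0,0],"hand":0.07},{"translation":[-0.002,0,0.144],"delta_rot":[0,0,0],"hand":0.06},{"translation":[-0.002,0,0.144],"delta_rot":[0,0,0],"hand":0.05}]'
python3 - <<'E'
from h import *
rel([(.421,-.186,.046,-24)])
E
```

```text
time_s: 4.2
tool_pos: [0.4215, -0.1838, 0.045]
orientation: [[0.4, 0.916, -0.003], [0.916, -0.4, 0.002], [0.001, -0.003, -1.0]]
wrist_force: [-0.0, -0.1, 1.1]
gripper_width: 0.0657
grasp_force: 0.0
t 4.2 pos [ 0.4215 -0.1838  0.045 ] yaw y -23.6 w 0.0657 F [-0.  -0.1  1.1] gf 0.0
[-0.0022, 0.0004, -0.001] [-0.2, -0.0, 0.4]
```

Close, then lift.

```bash
python3 -m creep '[{"translation":[-0.002,0,0],"delta_rot":[0,0,0],"hand":0.04},{"translation":[-0.002,0,0],"delta_rot":[0,0,0],"hand":0.02},{"translation":[-0.002,0,0],"delta_rot":[0,0,0],"hand":0.015},{"translation":[-0.002,0,0],"delta_rot":[0,0,0],"hand":0.015},{"translation":[-0.002,0,0],"delta_rot":[0,0,0],"hand":0.015},{"translation":[-0.002,0,0],"delta_rot":[0,0,0],"hand":0.015},{"translation":[-0.002,0,0],"delta_rot":[0,0,0],"hand":0.015}]' | tail -4
python3 -m creep '[{"translation":[0,0,-0.02],"delta_rot":[0,0,0],"hand":0.015},{"translation":[0,0,-0.05],"delta_rot":[0,0,0],"hand":0.015},{"translation":[0,0,-0.09],"delta_rot":[0,0,0],"hand":0.015},{"translation":[0,0,-0.12],"delta_rot":[0,0,0],"hand":0.015},{"translation":[0,0,-0.14],"delta_rot":[0,0,0],"hand":0.015},{"translation":[0,0,-0.14],"delta_rot":[0,0,0],"hand":0.015}]' | tail -3
python3 - <<'E'
from h import *
g=[.4912,.1588,-.0881]
w=g2w(g,[[0,-.015,0]])[0]; print(w)
rel([(.46,0,.19,0),(w[0],w[1],.19,15),(w[0],w[1],.09,15)])
E
```

```text
orientation: [[0.403, 0.915, -0.0], [0.915, -0.403, 0.0], [0.0, -0.0, -1.0]]
wrist_force: [-0.8, 0.7, 4.3]
gripper_width: 0.026
grasp_force: 30.0
wrist_force: [0.3, -0.8, -2.3]
gripper_width: 0.0261
grasp_force: 30.0
[0.48988021 0.14385817 0.        ]
t 5.5 pos [ 0.4228 -0.1885  0.1883] yaw y -23.7 w 0.0261 F [ 0.3 -0.8 -2.3] gf 30.0
[0.1875, -0.0419, -0.0019] [0.3, 0.0, -23.7]
[0.3313, -0.0724, -0.002] [0.3, 0.1, -38.7]
[0.3312, -0.073, 0.098] [0.3, 0.1, -38.7]
```

```bash
python3 -m creep '[{"translation":[0.025,-0.006,0],"delta_rot":[0,0,-3],"hand":0.015},{"translation":[0.065,-0.014,0],"delta_rot":[0,0,-8],"hand":0.015},{"translation":[0.105,-0.023,0],"delta_rot":[0,0,-13],"hand":0.015},{"translation":[0.145,-0.032,0],"delta_rot":[0,0,-18],"hand":0.015},{"translation":[0.185,-0.041,0],"delta_rot":[0,0,-23],"hand":0.015},{"translation":[0.225,-0.05,0],"delta_rot":[0,0,-28],"hand":0.015},{"translation":[0.265,-0.058,0],"delta_rot":[0,0,-33],"hand":0.015},{"translation":[0.3,-0.065,0],"delta_rot":[0,0,-37],"hand":0.015},{"translation":[0.32,-0.07,0],"delta_rot":[0,0,-38.7],"hand":0.015},{"translation":[0.331,-0.073,0],"delta_rot":[0,0,-38.7],"hand":0.015},{"translation":[0.331,-0.073,0],"delta_rot":[0,0,-38.7],"hand":0.015}]' | tail -3
python3 - <<'E'
from h import *
g=[.4912,.1588,-.0881]
w=g2w(g,[[0,-.015,0]])[0]; print(w)
im=[]
for c in ['scene','side','wrist']:
    p=eyes.snapshot(c); a=p['color']
    print(c,[(round(d['conf'],2),d['uv']) for d in silhouettes(c,'spindle_center')])
    o=proj(p,[[w[0],w[1],.1]])[0].astype(int) if c!='wrist' else np.array([256,192])
    h=(50,70) if c!='wrist' else (190,255)
    y0,x0=max(o[1]-h[0],0),max(o[0]-h[1],0)
    r=a[y0:y0+2*h[0],x0:x0+2*h[1]]; print(x0,y0,r.shape); im.append(cv2.resize(r,(400,286) if c!='wrist' else (390,286),interpolation=cv2.INTER_CUBIC))
cv2.imwrite('pics/d.png',np.vstack([np.hstack(im[:2]),np.hstack([im[2],np.zeros((286,410,3),np.uint8)])]))
rel([(w[0],w[1],.19,15)])
E
```

```text
wrist_force: [-0.5, 0.3, -0.8]
gripper_width: 0.0265
grasp_force: 30.0
[0.48988021 0.14385817 0.        ]
scene [(0.69, [197.1, 161.6])]
127 134 (100, 140, 3)
side [(0.65, [229.5, 135.7]), (0.53, [239.6, 181.2])]
162 107 (100, 140, 3)
wrist [(0.8, [256.6, 207.6])]
1 2 (380, 510, 3)
t 6.9 pos [0.4877 0.143  0.1864] yaw y 14.8 w 0.0265 F [ 0.2  0.  -2.3] gf 30.0
[0.0003, 0.0024, -0.0036] [-0.0, 0.0, -0.2]
```

View pics/d.png

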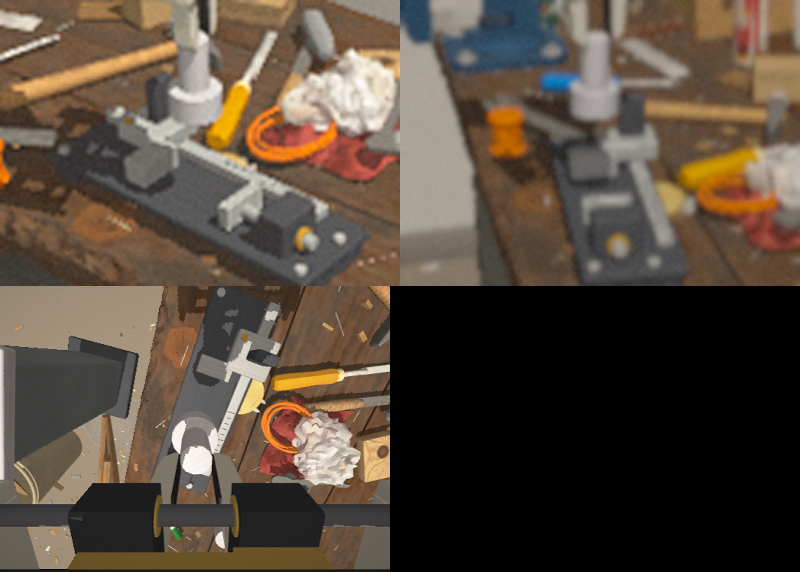

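The spindle is held upright above the gauge. I'll check the gauge pose with a model overlay in the wrist view, and the held spindle's offset in the scene view.

```bash
cat >>h.py <<'E'
def lines(g,j):
    P=lambda *a:np.array(a)/1e3
    q=lambda x0,x1,y0,y1,z:[P(x0,y0,z),P(x1,y0,z),P(x1,y1,z),P(x0,y1,z),P(x0,y0,z)]
    J=55-j*1e3
    return [g2w(g,l) for l in (q(-40,65,-170,170,32),q(35,65,J+38,J+52,112),[P(-25,J,61),P(25,J,61)],[P(-25,-55,61),P(25,-55,61)],[P(-25,J,61),P(-25,J,35)],q(0,1,-136,-102,74))]
def over(p,g,j,col=(0,0,255)):
    im=cv2.resize(p['color'],None,fx=2,fy=2,interpolation=cv2.INTER_CUBIC)
    for l in lines(g,j): cv2.polylines(im,[np.round((proj(p,l)+.5)*2*8-4).astype(np.int32)],False,col,1,cv2.LINE_AA,3)
    return im
E
python3 - <<'E'
from h import *
g=[.4912,.1588,-.0881]
p=eyes.snapshot('wrist'); im=over(p,g,.003)
d=eyes.snapshot('scene'); l=silhouettes('scene','spindle_center')[0]
v,u=np.nonzero(l['pixels']); e=np.array([u.min()-.5,u.max()+.5,v.max()+.5])
f=lambda x:ext(proj(d,SP+[x[0],x[1],.142]))[[0,2,3]]-e
r=least_squares(f,(.49,.144)); print(r.x,r.fun)
i2=over(d,g,.003)
cv2.imwrite('pics/e.png',np.hstack([im[0:600,200:700], i2[300:480,260:530].repeat(1,0) if 0 else cv2.copyMakeBorder(i2[290:490,250:540],0,400,0,0,cv2.BORDER_CONSTANT)]))
E
```

```text
[0.48590354 0.14304552] [-0.24151573  0.24610247 -0.01468862]
```

View pics/e.png

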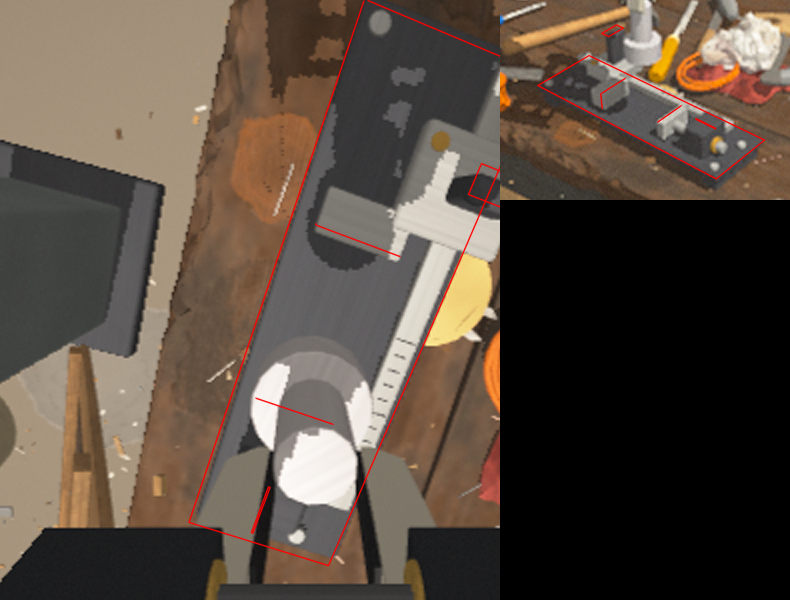

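The overlay fits the plate edges and the jaw's front edge well in both views. The held spindle is about 3 mm short along tool y, so I'll correct that and lower.

```bash
python3 -m creep '[{"translation":[0,0.003,0.02],"delta_rot":[0,0,0],"hand":0.015},{"translation":[0,0.003,0.045],"delta_rot":[0,0,0],"hand":0.015},{"translation":[0,0.003,0.07],"delta_rot":[0,0,0],"hand":0.015},{"translation":[0,0.003,0.09],"delta_rot":[0,0,0],"hand":0.015},{"translation":[0,0.003,0.1],"delta_rot":[0,0,0],"hand":0.015},{"translation":[0,0.003,0.104],"delta_rot":[0,0,0],"hand":0.015},{"translation":[0,0.003,0.106],"delta_rot":[0,0,0],"hand":0.015},{"translation":[0,0.003,0.106],"delta_rot":[0,0,0],"hand":0.015}]'
python3 - <<'E'
from h import *
g=[.4912,.1588,-.0881]
d=eyes.snapshot('scene'); l=silhouettes('scene','spindle_center')[0]
v,u=np.nonzero(l['pixels']); e=np.array([u.min()-.5,u.max()+.5,v.max()+.5])
f=lambda x:ext(proj(d,SP+[x[0],x[1],.034]))[[0,2,3]]-e
r=least_squares(f,(.49,.144)); print(l['conf'],r.x,r.fun)
im=over(d,g,.003); cv2.imwrite('pics/f.png',cv2.resize(im[290:490,250:540],None,fx=2.5,fy=2.5))
rel([(.4899,.1439,.077,15)])
E
```

```text
time_s: 7.85
tool_pos: [0.4912, 0.1456, 0.0809]
orientation: [[-0.258, 0.966, 0.001], [0.966, 0.258, 0.0], [0.0, 0.001, -1.0]]
wrist_force: [0.6, -0.1, -0.3]
gripper_width: 0.0261
grasp_force: 30.0
0.62 [0.49240433 0.14639203] [-0.19866325  0.20220673 -0.01040337]
t 7.95 pos [0.4913 0.1456 0.0811] yaw y 14.9 w 0.0264 F [-0.1  0.7 -2.4] gf 30.0
[-0.0013, -0.0018, 0.0041] [0.1, -0.0, -0.1]
```

View pics/f.png

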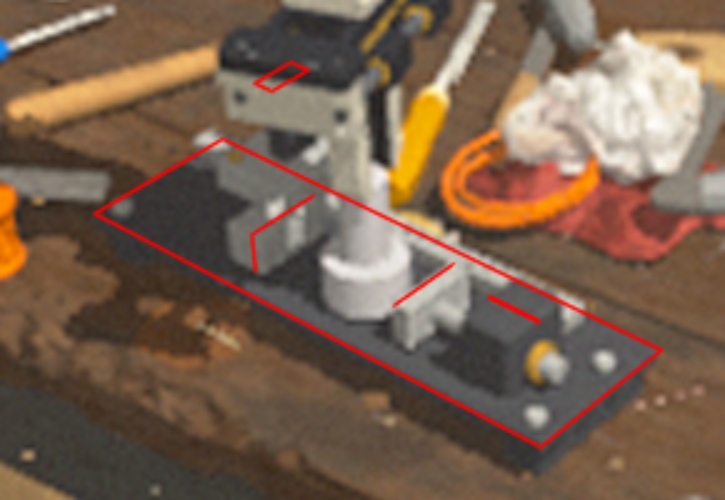

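The foot sits between the jaw and anvil faces, a few mm above the plate. I'll lower to contact.

```bash
python3 -m creep '[{"translation":[0,-0.001,0.001],"delta_rot":[0,0,0],"hand":0.015},{"translation":[0,-0.001,0.002],"delta_rot":[0,0,0],"hand":0.015},{"translation":[0,-0.001,0.003],"delta_rot":[0,0,0],"hand":0.015},{"translation":[0,-0.001,0.003],"delta_rot":[0,0,0],"hand":0.015}]'
```

```text
time_s: 8.35
tool_pos: [0.4897, 0.1451, 0.0785]
orientation: [[-0.258, 0.966, 0.0], [0.966, 0.258, 0.001], [0.0, 0.0, -1.0]]
wrist_force: [-2.7, -1.9, 6.4]
gripper_width: 0.026
grasp_force: 30.0
```

In contact (about 6 N up). Release and rise.

```bash
python3 -m creep '[{"translation":[0,0,-0.001],"delta_rot":[0,0,0],"hand":0.025},{"translation":[0,0,-0.001],"delta_rot":[0,0,0],"hand":0.04},{"translation":[0,0,-0.001],"delta_rot":[0,0,0],"hand":0.06},{"translation":[0,0,-0.001],"delta_rot":[0,0,0],"hand":0.06},{"translation":[0,0,-0.001],"delta_rot":[0,0,0],"hand":0.06},{"translation":[0,0,-0.03],"delta_rot":[0,0,0],"hand":0.06},{"translation":[0,0,-0.06],"delta_rot":[0,0,0],"hand":0.06},{"translation":[0,0,-0.1],"delta_rot":[0,0,0],"hand":0.06},{"translation":[0,0,-0.1],"delta_rot":[0,0,0],"hand":0.06}]'
python3 - <<'E'
from h import *
g=[.4912,.1588,-.0881]
x=fit_sp(['scene','side'],.032,(.49,.144)); x=fit_sp(['scene'],.032,(.49,.144))
c,s=np.cos(g[2]),np.sin(g[2]); dx=x-g[:2]; print('spindle in gauge',c*dx[0]+s*dx[1],-s*dx[0]+c*dx[1])
p=eyes.snapshot('scene'); l=silhouettes('scene','gauge_grip'); print([(d['conf'],d['uv'],d['pixels'].sum()) for d in l])
m=l[0]['pixels']; v,u=np.nonzero(m); print('grip ext',u.min(),v.min(),u.max(),v.max())
pw=eyes.snapshot('wrist'); im=over(pw,g,.003)[:600,150:800]
i2=cv2.resize(p['color'][150:240,145:195],(150,270)); im[:270,:150]=i2
cv2.imwrite('pics/h.png',im)
for j in (0,.003,.006,.01):
    w=g2w(g,[[.05,.1-j,0]])[0]; print(j,w); rel([(w[0],w[1],.18,85),(w[0],w[1],.075,85)])
E
```

```text
time_s: 9.25
tool_pos: [0.4936, 0.1459, 0.1821]
orientation: [[-0.258, 0.966, 0.011], [0.966, 0.258, 0.004], [0.001, 0.011, -1.0]]
wrist_force: [-0.3, -0.5, -0.1]
gripper_width: 0.0597
grasp_force: 0.0
scene 0.81 [189.5 178.5 206.5 209.5]
side 0.65 [222.5 151.5 239.5 178.5]
sp [0.4868 0.1469] [-1.6 -0.3 -0.1  0.5  0.6  0.3  0.4  3.2]
scene 0.73 [189.5 178.5 206.5 209.5]
sp [0.4887 0.1454] [-0.7 -0.4  0.7  0.4]
spindle in gauge -0.001341798224353823 -0.013602883980714886
[(0.75, [181.3, 178.7], np.int64(620))]
grip ext 168 159 195 198
0 [0.54980469 0.25401287 0.        ]
t 9.7 pos [0.4891 0.145  0.1763] yaw y 14.9 w 0.0599 F [-0.5  0.2  0.6] gf 0.0
[0.0896, 0.0868, -0.0039] [-0.1, -0.1, -70.1]
[0.0897, 0.087, 0.1011] [-0.1, -0.1, -70.1]
0.003 [0.54954073 0.2510245  0.        ]
t 9.7 pos [0.4891 0.145  0.1763] yaw y 14.9 w 0.0599 F [-0.5  0.2  0.6] gf 0.0
[0.0868, 0.0857, -0.0039] [-0.1, -0.1, -70.1]
[0.0868, 0.0859, 0.1011] [-0.1, -0.1, -70.1]
0.006 [0.54927678 0.24803614 0.        ]
t 9.7 pos [0.4891 0.145  0.1763] yaw y 14.9 w 0.0599 F [-0.5  0.2  0.6] gf 0.0
[0.084, 0.0847, -0.0039] [-0.1, -0.1, -70.1]
[0.084, 0.0849, 0.1011] [-0.1, -0.1, -70.1]
0.01 [0.54892483 0.24405165 0.        ]
t 9.7 pos [0.4891 0.145  0.1763] yaw y 14.9 w 0.0599 F [-0.5  0.2  0.6] gf 0.0
[0.0802, 0.0833, -0.0039] [-0.1, -0.1, -70.1]
[0.0803, 0.0836, 0.1011] [-0.1, -0.1, -70.1]
```

View pics/h.png

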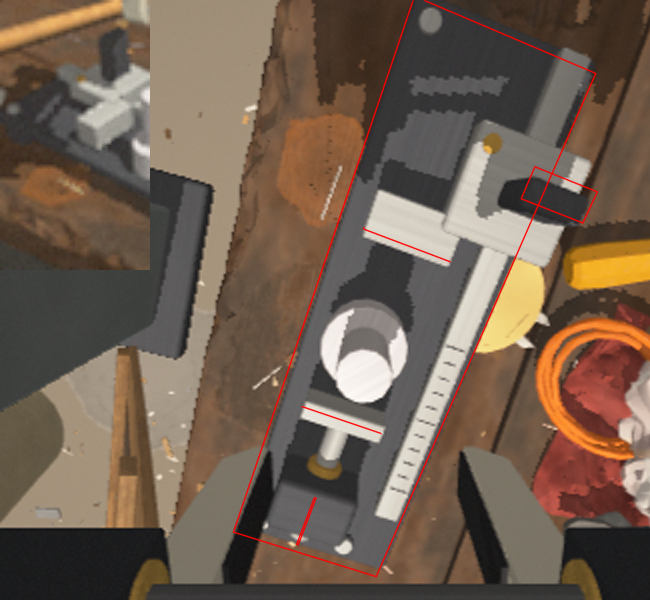

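The wrist view shows the spindle standing free at (365,345), between the jaw edge (407,247) and the anvil (345,420). It may sit a few mm to -x, so I'll measure that offset in this view.

```bash
python3 - <<'E'
from h import *
g=np.array([.4912,.1588,-.0881])
x=fit_sp(['wrist'],.032,(.49,.144))
c,s=np.cos(g[2]),np.sin(g[2]); dx=x-g[:2]; print('spindle in gauge',c*dx[0]+s*dx[1],-s*dx[0]+c*dx[1])
p=eyes.snapshot('wrist')
for o in ([0,-.0136],[-.003,-.0136]):
    q=g2w(g,[[*o,0]])[0]
    print(o,(ext(proj(p,ring(.025,.06)+q))*2-[150,0,150,0]).round())
gray=cv2.cvtColor(p['color'],cv2.COLOR_BGR2GRAY)
ma=np.array(silhouettes('wrist','spindle_center')[0]['pixels'])
v,u=np.nonzero(ma); print(ext(np.c_[u,v])*2-[150,0,150,0])
for n in ('gauge_jaw','gauge_anvil','gauge_grip'):
    for d in silhouettes('wrist',n)[:1]:
        v,u=np.nonzero(d['pixels']); print(n,d['conf'],np.array(d['uv'])*2-[150,0],ext(np.c_[u,v])*2-[150,0,150,0])
E
```

```text
wrist 0.61 [235.5 149.5 277.5 200.5]
sp [0.4884 0.1486] [-0.9 -1.   0.9  0.8]
spindle in gauge -0.0019297194549497399 -0.010367143223046467
[0, -0.0136] [320. 312. 407. 396.]
[-0.003, -0.0136] [315. 310. 402. 394.]
[320 300 406 400]
gauge_jaw 0.61 [495.4 204.2] [364 124 586 264]
gauge_anvil 0.86 [332.8 425. ] [302 390 382 464]
gauge_grip 0.63 [498.  208.2] [362 120 588 264]
```

Centred to within about 1 mm. Next is the grip, with the jaw at about 0.004.

```bash
python3 -m creep '[{"translation":[0.01,0.01,0],"delta_rot":[0,0,-8.5],"hand":0.06},{"translation":[0.02,0.02,0],"delta_rot":[0,0,-17],"hand":0.06},{"translation":[0.03,0.03,0],"delta_rot":[0,0,-25],"hand":0.06},{"translation":[0.04,0.04,0],"delta_rot":[0,0,-33],"hand":0.06},{"translation":[0.05,0.05,0],"delta_rot":[0,0,-41],"hand":0.06},{"translation":[0.06,0.06,0],"delta_rot":[0,0,-49],"hand":0.06},{"translation":[0.07,0.07,0],"delta_rot":[0,0,-57],"hand":0.06},{"translation":[0.08,0.08,0],"delta_rot":[0,0,-64],"hand":0.06},{"translation":[0.086,0.0855,0],"delta_rot":[0,0,-70],"hand":0.06},{"translation":[0.086,0.0855,0],"delta_rot":[0,0,-70],"hand":0.06},{"translation":[0.086,0.0855,0],"delta_rot":[0,0,-70],"hand":0.06}]' | tail -3
python3 - <<'E'
from h import *
g=[.4912,.1588,-.0881]
pw=eyes.snapshot('wrist'); im=over(pw,g,.004)[:600,150:800]
cv2.imwrite('pics/k.png',im)
w=g2w(g,[[.05,.096,0]])[0]; rel([(w[0],w[1],.178,85),(w[0],w[1],.075,85)])
E
```

```text
wrist_force: [-0.3, -0.3, 1.3]
gripper_width: 0.0602
grasp_force: 0.0
t 11.2 pos [0.5499 0.2495 0.1771] yaw y 84.8 w 0.0598 F [ 0.2 -0.1 -0.1] gf 0.0
[0.0005, 0.0005, -0.0009] [-0.0, -0.0, -0.2]
[0.0004, 0.0006, 0.1021] [-0.0, -0.0, -0.2]
```

View pics/k.png

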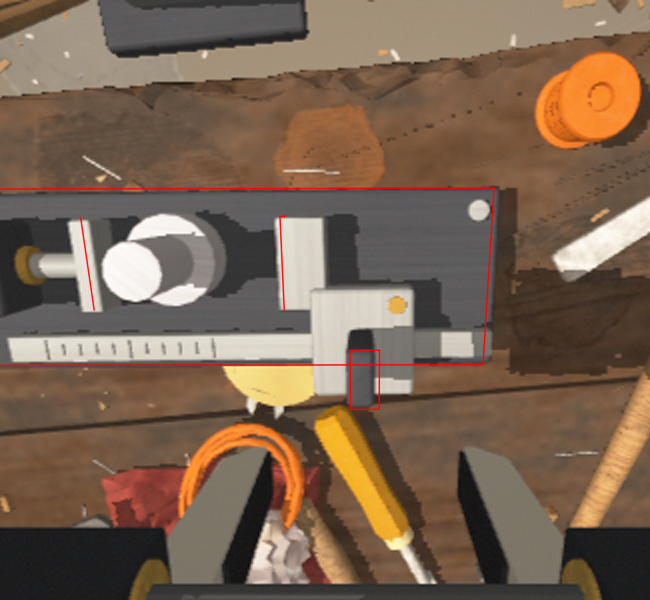

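The grip is at (361,378) and the jaw face at 275-280, so the jaw is at about 0.005. Descending onto the grip.

```bash
python3 -m creep '[{"translation":[0,-0.0015,0.03],"delta_rot":[0,0,0],"hand":0.06},{"translation":[0,-0.0015,0.06],"delta_rot":[0,0,0],"hand":0.06},{"translation":[0,-0.0015,0.085],"delta_rot":[0,0,0],"hand":0.06},{"translation":[0,-0.0015,0.1],"delta_rot":[0,0,0],"hand":0.06},{"translation":[0,-0.0015,0.102],"delta_rot":[0,0,0],"hand":0.06},{"translation":[0,-0.0015,0.102],"delta_rot":[0,0,0],"hand":0.04},{"translation":[0,-0.0015,0.102],"delta_rot":[0,0,0],"hand":0.02},{"translation":[0,-0.0015,0.102],"delta_rot":[0,0,0],"hand":0.005},{"translation":[0,-0.0015,0.102],"delta_rot":[0,0,0],"hand":0.005},{"translation":[0,-0.0015,0.102],"delta_rot":[0,0,0],"hand":0.005},{"translation":[0,-0.0015,0.102],"delta_rot":[0,0,0],"hand":0.005}]'
python3 - <<'E'
from h import *
g=np.array([.4912,.1588,-.0881])
rel([]); p=np.array(monitor.get_state()['tool_pos'])
c,s=np.cos(g[2]),np.sin(g[2]); dx=p[:2]-g[:2]; print('tcp in gauge',c*dx[0]+s*dx[1],-s*dx[0]+c*dx[1])
E
```

```text
time_s: 12.3
tool_pos: [0.55, 0.2488, 0.0755]
orientation: [[-0.996, 0.088, 0.0], [0.088, 0.996, -0.0], [-0.0, 0.0, -1.0]]
wrist_force: [0.1, -1.3, 0.5]
gripper_width: 0.0169
grasp_force: 2.7
t 12.3 pos [0.55   0.2488 0.0755] yaw y 84.9 w 0.0169 F [ 0.1 -1.3  0.5] gf 2.7
tcp in gauge 0.050646607336166445 0.09485808094226603
```

```bash
python3 -m creep '[{"translation":[0,0,0],"delta_rot":[0,0,0],"hand":0.005},{"translation":[0,0,0],"delta_rot":[0,0,0],"hand":0.005},{"translation":[0,-0.002,0],"delta_rot":[0,0,0],"hand":0.005},{"translation":[0,-0.006,0],"delta_rot":[0,0,0],"hand":0.005},{"translation":[0,-0.011,0],"delta_rot":[0,0,0],"hand":0.005},{"translation":[0,-0.016,0],"delta_rot":[0,0,0],"hand":0.005},{"translation":[0,-0.021,0],"delta_rot":[0,0,0],"hand":0.005},{"translation":[0,-0.026,0],"delta_rot":[0,0,0],"hand":0.005},{"translation":[0,-0.03,0],"delta_rot":[0,0,0],"hand":0.005},{"translation":[0,-0.032,0],"delta_rot":[0,0,0],"hand":0.005},{"translation":[0,-0.032,0],"delta_rot":[0,0,0],"hand":0.005}]'
python3 - <<'E'
from h import *
g=np.array([.4912,.1588,-.0881])
rel([]); p=np.array(monitor.get_state()['tool_pos'])
c,s=np.cos(g[2]),np.sin(g[2]); dx=p[:2]-g[:2]; print('tcp in gauge',c*dx[0]+s*dx[1],-s*dx[0]+c*dx[1])
E
```

```text
time_s: 13.4
tool_pos: [0.5479, 0.2214, 0.0755]
orientation: [[-0.996, 0.086, 0.003], [0.086, 0.996, 0.006], [-0.002, 0.007, -1.0]]
wrist_force: [0.8, 6.2, -1.2]
gripper_width: 0.0135
grasp_force: 30.0
t 13.4 pos [0.5479 0.2214 0.0755] yaw y 85.1 w 0.0135 F [ 0.8  6.2 -1.2] gf 30.0
tcp in gauge 0.05096521771726033 0.06729608782451182
```

```bash
python3 -m creep '[{"translation":[0,-0.002,0],"delta_rot":[0,0,0],"hand":0.005},{"translation":[0,-0.004,0],"delta_rot":[0,0,0],"hand":0.005},{"translation":[0,-0.006,0],"delta_rot":[0,0,0],"hand":0.005},{"translation":[0,-0.008,0],"delta_rot":[0,0,0],"hand":0.005},{"translation":[0,-0.01,0],"delta_rot":[0,0,0],"hand":0.005},{"translation":[0,-0.012,0],"delta_rot":[0,0,0],"hand":0.005},{"translation":[0,-0.014,0],"delta_rot":[0,0,0],"hand":0.005},{"translation":[0,-0.016,0],"delta_rot":[0,0,0],"hand":0.005},{"translation":[0,-0.018,0],"delta_rot":[0,0,0],"hand":0.005},{"translation":[0,-0.02,0],"delta_rot":[0,0,0],"hand":0.005},{"translation":[0,-0.022,0],"delta_rot":[0,0,0],"hand":0.005},{"translation":[0,-0.022,0],"delta_rot":[0,0,0],"hand":0.005}]'
python3 - <<'E'
from h import *
g=np.array([.4912,.1588,-.0881])
rel([]); p=np.array(monitor.get_state()['tool_pos'])
c,s=np.cos(g[2]),np.sin(g[2]); dx=p[:2]-g[:2]; print('tcp in gauge',c*dx[0]+s*dx[1],-s*dx[0]+c*dx[1])
for C in('scene','side','wrist'):
  q=eyes.snapshot(C); cv2.imwrite(f'pics/{C}_m.png',q['color'])
x=fit_sp(['scene'],.032,(.49,.13))
dx=x-g[:2]; print('sp in gauge',c*dx[0]+s*dx[1],-s*dx[0]+c*dx[1])
E
```

```text
time_s: 14.6
tool_pos: [0.5463, 0.2004, 0.0755]
orientation: [[-0.996, 0.085, 0.004], [0.085, 0.996, 0.008], [-0.003, 0.008, -1.0]]
wrist_force: [2.1, 6.2, -1.5]
gripper_width: 0.0137
grasp_force: 30.0
t 14.6 pos [0.5463 0.2004 0.0755] yaw y 85.1 w 0.0137 F [ 2.1  6.2 -1.5] gf 30.0
tcp in gauge 0.05121288368941884 0.046270475316931604
scene 0.6 [192.5 180.5 209.5 211.5]
sp [0.4858 0.1327] [-0.7 -0.5  0.8  0.4]
sp in gauge -0.003060125609826753 -0.02648836261151734
```

```bash
python3 -m creep '[{"translation":[0,-0.002,0],"delta_rot":[0,0,0],"hand":0.005},{"translation":[0,-0.004,0],"delta_rot":[0,0,0],"hand":0.005},{"translation":[0,-0.006,0],"delta_rot":[0,0,0],"hand":0.005},{"translation":[0,-0.008,0],"delta_rot":[0,0,0],"hand":0.005},{"translation":[0,-0.01,0],"delta_rot":[0,0,0],"hand":0.005},{"translation":[0,-0.012,0],"delta_rot":[0,0,0],"hand":0.005},{"translation":[0,-0.014,0],"delta_rot":[0,0,0],"hand":0.005},{"translation":[0,-0.016,0],"delta_rot":[0,0,0],"hand":0.005},{"translation":[0,-0.0175,0],"delta_rot":[0,0,0],"hand":0.005},{"translation":[0,-0.0175,0],"delta_rot":[0,0,0],"hand":0.005},{"translation":[0,-0.0175,0],"delta_rot":[0,0,0],"hand":0.005}]'
python3 - <<'E'
from h import *
g=np.array([.4912,.1588,-.0881])
rel([]); p=np.array(monitor.get_state()['tool_pos'])
c,s=np.cos(g[2]),np.sin(g[2]); dx=p[:2]-g[:2]; print('tcp in gauge',c*dx[0]+s*dx[1],-s*dx[0]+c*dx[1])
x=fit_sp(['scene'],.032,(.49,.13))
dx=x-g[:2]; print('sp in gauge',c*dx[0]+s*dx[1],-s*dx[0]+c*dx[1])
q=eyes.snapshot('scene'); a=cv2.imread('pics/scene0.png'); sl=np.s_[165:240,150:265]
cv2.imwrite('pics/m.png',np.vstack([cv2.resize(k[sl],(460,300),interpolation=cv2.INTER_CUBIC) for k in (a,q['color'])]))
E
```

```text
time_s: 15.95
tool_pos: [0.5452, 0.1857, 0.0755]
orientation: [[-0.996, 0.084, 0.005], [0.084, 0.996, 0.011], [-0.004, 0.011, -1.0]]
wrist_force: [2.6, 9.4, -3.8]
gripper_width: 0.0133
grasp_force: 30.0
t 15.95 pos [0.5452 0.1857 0.0755] yaw y 85.2 w 0.0133 F [ 2.6  9.4 -3.8] gf 30.0
tcp in gauge 0.05137557113028953 0.03155849449944483
scene 0.69 [196.5 181.5 214.5 214.5]
sp [0.4851 0.1165] [-0.3  0.5  0.3 -0.4]
sp in gauge -0.002405877006267479 -0.04264030405839859
```

View pics/m.png

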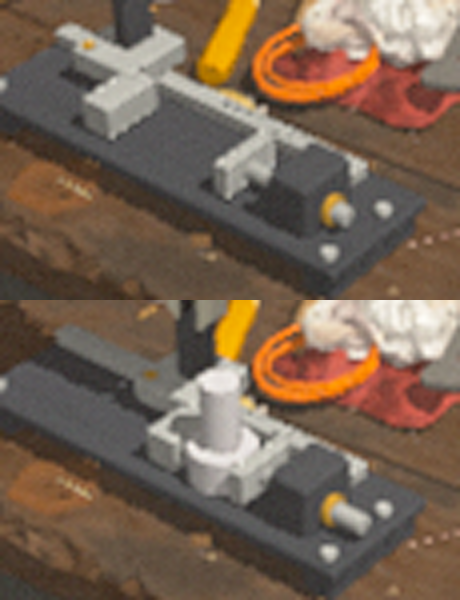

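The spindle is clamped and the anvil tail is further out, its end moving from (345,215) to (362,522) in the stacked crop. I'll measure the tail's shift sub-pixel.

```bash
python3 - <<'E'
from h import *
from scipy.ndimage import map_coordinates
g=np.array([.4912,.1588,-.0881])
cur={}
for C in ('scene','side'):
    p=eyes.snapshot(C); a=cv2.imread(f'pics/{C}0.png'); 
    d=np.arange(-.130,-.185,-.002)
    for zc in (.046,.050):
        q=proj(p,g2w(g,np.c_[0*d,d,0*d+zc]))
        for n,im in(('before',a),('now',p['color'])):
            print(C,zc,n,map_coordinates(cv2.cvtColor(im,cv2.COLOR_BGR2GRAY).astype(float),[q[:,1],q[:,0]],order=1).round().astype(int).tolist())
E
```

```text
scene 0.046 before [125, 148, 156, 162, 162, 162, 162, 162, 162, 161, 154, 134, 111, 90, 87, 87, 88, 88, 88, 88, 86, 85, 87, 88, 84, 78, 71, 66]
scene 0.046 now [133, 158, 163, 166, 166, 167, 166, 167, 168, 168, 168, 171, 170, 168, 170, 171, 169, 156, 138, 112, 93, 88, 90, 94, 90, 83, 73, 68]
scene 0.05 before [111, 145, 157, 161, 167, 176, 185, 186, 186, 184, 174, 153, 131, 107, 91, 84, 86, 87, 87, 89, 89, 85, 84, 88, 90, 89, 86, 78]
scene 0.05 now [120, 153, 165, 168, 171, 181, 191, 190, 191, 191, 191, 192, 193, 195, 194, 193, 189, 177, 159, 134, 106, 91, 89, 93, 94, 93, 87, 79]
side 0.046 before [147, 148, 148, 149, 149, 147, 145, 143, 140, 138, 135, 129, 121, 113, 103, 93, 83, 78, 74, 70, 71, 73, 74, 74, 74, 74, 74, 74]
side 0.046 now [148, 149, 150, 150, 151, 151, 152, 152, 152, 152, 152, 150, 148, 146, 144, 141, 139, 135, 130, 125, 117, 109, 99, 90, 81, 75, 75, 75]
side 0.05 before [138, 142, 145, 146, 147, 148, 148, 148, 148, 146, 144, 142, 139, 135, 131, 124, 116, 107, 97, 88, 80, 76, 72, 71, 72, 73, 74, 73]
side 0.05 now [139, 143, 145, 146, 147, 149, 150, 151, 152, 152, 153, 152, 151, 150, 149, 147, 146, 144, 142, 140, 137, 132, 126, 119, 110, 101, 92, 84]
```

Tail shift is about 14 mm by image, against about 8 mm by TCP. I'll resolve this with the jaw face in the wrist view.

```bash
python3 - <<'E'
from h import *
g=np.array([.4912,.1588,-.0881])
p=eyes.snapshot('wrist'); im=over(p,g,.0684); i2=over(p,g,.074,(0,255,0))
cv2.imwrite('pics/n.png',np.hstack([im[:600,0:400],i2[:600,0:400]]) if 0 else im[:600,:800])
# jaw position in scene: shift of grip/carriage/yellow lock screw
for C in('scene','side'):
    q=eyes.snapshot(C); a=cv2.imread(f'pics/{C}0.png')
    for n,I in(('b',a),('n',q['color'])):
        h=cv2.cvtColor(I,cv2.COLOR_BGR2HSV); m=cv2.inRange(h,(12,110,80),(30,255,255))
        k,_,st,ce=cv2.connectedComponentsWithStats(m)
        print(C,n,[(int(st[i,4]),ce[i].round(1).tolist()) for i in range(1,k) if 150<ce[i][0]<262 and 130<ce[i][1]<235 and st[i,4]<60])
    d=np.arange(.03,.13,.01); print(proj(q,g2w(g,np.c_[0*d+.03,d,0*d+.066])).round(1).tolist())
E
```

```text
scene b [(1, [231.0, 140.0]), (1, [157.0, 145.0]), (1, [165.0, 147.0]), (1, [217.0, 148.0]), (24, [226.4, 152.4]), (5, [207.0, 154.0]), (1, [221.0, 153.0]), (2, [209.5, 155.5]), (12, [241.1, 156.6]), (1, [235.0, 158.0]), (1, [193.0, 170.0]), (4, [171.5, 175.5]), (8, [234.5, 200.5]), (4, [244.2, 201.8]), (4, [247.5, 200.5]), (3, [239.3, 202.7]), (10, [171.6, 206.1]), (5, [242.4, 205.2]), (1, [248.0, 209.0]), (28, [231.9, 216.5]), (2, [178.5, 223.0]), (20, [200.0, 224.5]), (1, [156.0, 224.0])]
scene n [(3, [213.3, 137.3]), (12, [187.2, 141.2]), (14, [199.6, 146.3]), (1, [163.0, 146.0]), (1, [165.0, 148.0]), (17, [227.8, 153.2]), (1, [224.0, 153.0]), (2, [188.5, 155.5]), (6, [208.0, 155.3]), (9, [242.0, 156.0]), (2, [238.0, 158.5]), (2, [174.5, 162.0]), (1, [219.0, 164.0]), (1, [171.0, 166.0]), (20, [187.0, 167.4]), (2, [217.0, 166.5]), (1, [219.0, 166.0]), (1, [180.0, 169.0]), (2, [218.5, 168.5]), (5, [187.2, 183.4]), (2, [211.0, 189.5]), (1, [234.0, 192.0]), (1, [240.0, 193.0]), (1, [229.0, 198.0]), (5, [236.0, 201.4]), (2, [246.5, 201.5]), (1, [240.0, 203.0]), (4, [242.5, 205.5]), (2
[... 616 characters left out ...]
7, [155.7, 225.2]), (20, [156.3, 230.6])]
side n [(54, [191.9, 137.1]), (29, [204.2, 134.6]), (3, [182.3, 139.0]), (1, [219.0, 142.0]), (1, [211.0, 154.0]), (19, [255.9, 155.6]), (1, [261.0, 154.0]), (2, [261.5, 156.5]), (1, [193.0, 175.0]), (1, [207.0, 185.0]), (21, [237.0, 190.8]), (15, [220.0, 193.4]), (1, [216.0, 193.0]), (4, [200.8, 195.5]), (1, [209.0, 202.0]), (1, [221.0, 204.0]), (1, [222.0, 206.0]), (2, [223.5, 209.5]), (1, [226.0, 211.0]), (1, [220.0, 213.0]), (27, [155.2, 225.0]), (1, [239.0, 223.0]), (18, [156.5, 230.7])]
[[240.4, 161.4], [240.0, 160.0], [239.5, 158.8], [239.1, 157.5], [238.7, 156.2], [238.2, 155.0], [237.8, 153.8], [237.4, 152.5], [237.0, 151.3], [236.5, 150.2]]
```

View pics/n.png

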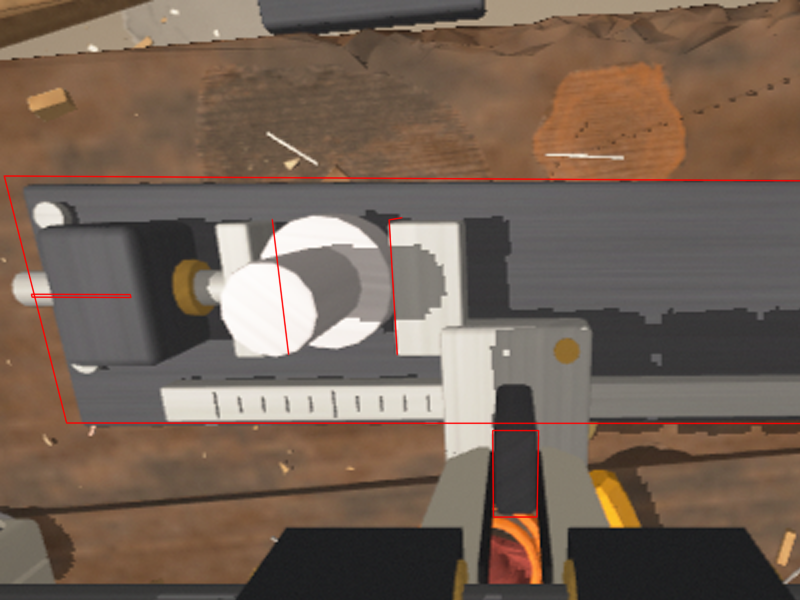

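The jaw face and grip match the TCP-based travel (line at column 392). The plate end shows that the gauge origin is a few mm further to +y than fitted, so the anvil is in about 11-14 mm: TCP plus offset gives 10-12, force 11, tail 14. That is about half, so I'll stop here. I'll relieve the push first, so that opening doesn't jolt the jaw.

```bash
python3 -m creep '[{"translation":[0,0.002,0],"delta_rot":[0,0,0],"hand":0.005},{"translation":[0,0.003,0],"delta_rot":[0,0,0],"hand":0.005},{"translation":[0,0.004,0],"delta_rot":[0,0,0],"hand":0.005},{"translation":[0,0.004,0],"delta_rot":[0,0,0],"hand":0.005}]'
```

```text
time_s: 16.75
tool_pos: [0.5451, 0.1856, 0.0755]
orientation: [[-0.996, 0.086, 0.003], [0.086, 0.996, 0.005], [-0.003, 0.006, -1.0]]
wrist_force: [2.4, 5.9, -1.9]
gripper_width: 0.0137
grasp_force: 30.0
```

```bash
python3 -m creep '[{"translation":[0,0.002,0],"delta_rot":[0,0,0],"hand":0.005},{"translation":[0,0.004,0],"delta_rot":[0,0,0],"hand":0.005},{"translation":[0,0.004,0],"delta_rot":[0,0,0],"hand":0.005},{"translation":[0,0.004,0],"delta_rot":[0,0,0],"hand":0.005}]'
python3 - <<'E'
from h import *
from scipy.ndimage import map_coordinates
g=np.array([.4912,.1588,-.0881]); p=eyes.snapshot('scene'); d=np.arange(-.14,-.18,-.001)
for n,im in (('b',cv2.imread('pics/scene0.png')),('n',p['color'])):
  r=[]
  for zc in (.044,.046,.048,.05):
    q=proj(p,g2w(g,np.c_[0*d,d,0*d+zc])); f=map_coordinates(cv2.cvtColor(im,cv2.COLOR_BGR2GRAY).astype(float),[q[:,1],q[:,0]],order=1)
    t=(f[:6].mean()+88)/2; i=np.argmax(f<t); r.append(round(-1e3*d[i-1]+(f[i-1]-t)/(f[i-1]-f[i]),1))
  print(n,r)
E
```

```text
time_s: 17.15
tool_pos: [0.545, 0.1855, 0.0754]
orientation: [[-0.996, 0.089, 0.001], [0.089, 0.996, 0.0], [-0.001, 0.0, -1.0]]
wrist_force: [2.5, 2.1, -0.1]
gripper_width: 0.0136
grasp_force: 30.0
b [np.float64(152.6), np.float64(152.8), np.float64(153.1), np.float64(153.6)]
n [np.float64(166.3), np.float64(166.6), np.float64(167.0), np.float64(167.7)]
```

The tail shift is 13.9 mm, near enough half (12.5), and the jaw held still. Open and rise.

```bash
python3 -m creep '[{"translation":[0,0,0],"delta_rot":[0,0,0],"hand":0.02},{"translation":[0,0,0],"delta_rot":[0,0,0],"hand":0.035},{"translation":[0,0,0],"delta_rot":[0,0,0],"hand":0.045},{"translation":[0,0,0],"delta_rot":[0,0,0],"hand":0.045},{"translation":[0,0,-0.01],"delta_rot":[0,0,0],"hand":0.045},{"translation":[0,0,-0.03],"delta_rot":[0,0,0],"hand":0.045},{"translation":[0,0,-0.06],"delta_rot":[0,0,0],"hand":0.045},{"translation":[0,0,-0.1],"delta_rot":[0,0,0],"hand":0.045},{"translation":[0,0,-0.13],"delta_rot":[0,0,0],"hand":0.045},{"translation":[0,0,-0.13],"delta_rot":[0,0,0],"hand":0.045}]'
python3 - <<'E'
from h import *
from scipy.ndimage import map_coordinates
g=np.array([.4912,.1588,-.0881]); p=eyes.snapshot('scene'); d=np.arange(-.14,-.18,-.001)
r=[]
for zc in (.044,.046,.048,.05):
    q=proj(p,g2w(g,np.c_[0*d,d,0*d+zc])); f=map_coordinates(cv2.cvtColor(p['color'],cv2.COLOR_BGR2GRAY).astype(float),[q[:,1],q[:,0]],order=1)
    t=(f[:6].mean()+88)/2; i=np.argmax(f<t); r.append(float(round(-1e3*d[i-1]+(f[i-1]-t)/(f[i-1]-f[i]),1)))
print(r); w=eyes.snapshot('wrist')
cv2.imwrite('pics/z.png',np.hstack([cv2.resize(p['color'][150:240,150:265],(390,305),interpolation=cv2.INTER_CUBIC),cv2.resize(w['color'],(406,305))]))
E
```

```text
time_s: 18.2
tool_pos: [0.5473, 0.1867, 0.211]
orientation: [[-0.996, 0.088, 0.01], [0.088, 0.996, 0.004], [-0.01, 0.005, -1.0]]
wrist_force: [0.4, -0.1, -1.0]
gripper_width: 0.0452
grasp_force: 0.0
[166.2, 166.6, 167.1, 167.7]
```

View pics/z.png

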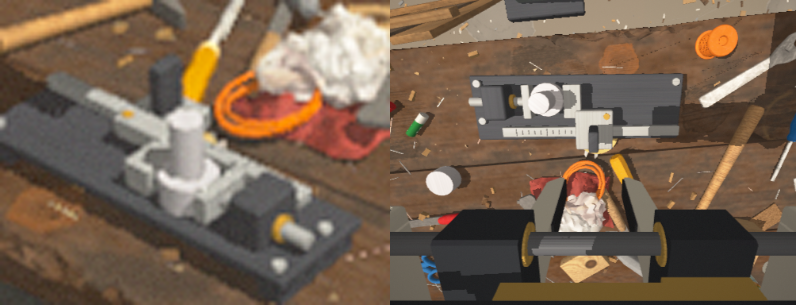

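The spindle at (185,165) stands upright between jaw and anvil. The tail is still out by the same amount at (297,235), and the gripper is well clear. Handing in.

```bash
python3 -c "
from workcell import job; print(job.finish_job())"
```

```text
the job is handed in; nothing more can be done
None
```

I handed the job in with the spindle standing upright, foot down, between the jaw and the anvil and within 1–3 mm of centre; the anvil is pushed in about half its travel (best estimate 13–14 mm, readings 10–15 mm), and the robot is clear of everything.

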